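# Sweep up the keys, find the loose bearing bolt and hold its cover open

## Task

First take the sweeper by its red handle and push the three loose rusty keys all the way into the grey chute tray, never touching the keys with the gripper itself, and leave the sweeper standing upright on the table. Then, with all the covers still shut, tap down on the brass bolt heads of the blue bearing stand one after another until you find the loose one: it drops towards the plate when pushed, while the tight ones do not budge. Lift only the yellow cover behind that loose bolt by its tab to 40 degrees or more and finish while still holding it open in the gripper, the other two covers shut and the other things on the table left alone.

Things in the scene. Friction and masses are not known exactly. Their poses are not given: they have to be found in the camera images.
- stand: Blue steel bearing stand, fixed, 130 x 290 mm, 50 mm high to its top plate; origin at the centre of its underside on the table. Its z is up, its y runs along the row of three stations (95 mm apart, at y = -95, 0, +95 mm), its -x side (towards the robot) carries the bolts at x = -44 mm and its +x side the cover hinges. It turns up to 0.12 rad from the world axes.
- bolt_a_top (a point): Centre of the top face of the bolt head at one end (stand's -y end) of the stand: brass disc 20 mm across, 10 mm high, its top 68 mm above the table (18 mm above the steel plate) at the start. One of the three bolts is loose, a different one each time; all look alike. The point moves down with the head.
- bolt_a (a joint): How far this bolt has sunk, m: 0 at the start. A tight bolt gives less than 1.5 mm under a firm push. The loose one slides down under about 3 N, up to 0.008 m where the head meets the plate, and stays where it is left; sunk 4 mm counts as found loose.
- cover_a_tab (a point): Grip point on the black upright tab of the yellow hinged cover behind bolt_a: tab 14 mm thick along the stand's y, 22 mm along its x, 38 mm tall; the point lies on its axis, 10.5 mm below its top and 25 mm above the cover's upper face (80.5 mm above the table, shut). Turns with the cover, a plate 72 x 66 x 5 mm.
- cover_a (a joint): Opening angle of the cover behind bolt_a, rad: 0 shut (flat), grows as the tab rises and swings back (+x) over the hinge; stop at 1.25. It falls shut when let go (about 2 N at the tab). The hinge line runs along the stand's y, 53 mm above the table, at the stand's x = +56 mm: 52 mm beyond the shut tab's grip point and 27.5 mm below it.
- bolt_b_top (a point): Centre of the top face of the bolt head at the middle of the stand: brass disc 20 mm across, 10 mm high, its top 68 mm above the table (18 mm above the steel plate) at the start. One of the three bolts is loose, a different one each time; all look alike. The point moves down with the head.
- bolt_b (a joint): How far this bolt has sunk, m: 0 at the start. A tight bolt gives less than 1.5 mm under a firm push. The loose one slides down under about 3 N, up to 0.008 m where the head meets the plate, and stays where it is left; sunk 4 mm counts as found loose.
- cover_b_tab (a point): Grip point on the black upright tab of the yellow hinged cover behind bolt_b: tab 14 mm thick along the stand's y, 22 mm along its x, 38 mm tall; the point lies on its axis, 10.5 mm below its top and 25 mm above the cover's upper face (80.5 mm above the table, shut). Turns with the cover, a plate 72 x 66 x 5 mm.
- cover_b (a joint): Opening angle of the cover behind bolt_b, rad: 0 shut (flat), grows as the tab rises and swings back (+x) over the hinge; stop at 1.25. It falls shut when let go (about 2 N at the tab). The hinge line runs along the stand's y, 53 mm above the table, at the stand's x = +56 mm: 52 mm beyond the shut tab's grip point and 27.5 mm below it.
- bolt_c_top (a point): Centre of the top face of the bolt head at the other end (stand's +y end) of the stand: brass disc 20 mm across, 10 mm high, its top 68 mm above the table (18 mm above the steel plate) at the start. One of the three bolts is loose, a different one each time; all look alike. The point moves down with the head.
- bolt_c (a joint): How far this bolt has sunk, m: 0 at the start. A tight bolt gives less than 1.5 mm under a firm push. The loose one slides down under about 3 N, up to 0.008 m where the head meets the plate, and stays where it is left; sunk 4 mm counts as found loose.
- cover_c_tab (a point): Grip point on the black upright tab of the yellow hinged cover behind bolt_c: tab 14 mm thick along the stand's y, 22 mm along its x, 38 mm tall; the point lies on its axis, 10.5 mm below its top and 25 mm above the cover's upper face (80.5 mm above the table, shut). Turns with the cover, a plate 72 x 66 x 5 mm.
- cover_c (a joint): Opening angle of the cover behind bolt_c, rad: 0 shut (flat), grows as the tab rises and swings back (+x) over the hinge; stop at 1.25. It falls shut when let go (about 2 N at the tab). The hinge line runs along the stand's y, 53 mm above the table, at the stand's x = +56 mm: 52 mm beyond the shut tab's grip point and 27.5 mm below it.
- tray: Grey catch tray at the foot of the parts chute with the galvanized funnel, fixed. Origin: middle of its open mouth, on the table. From there the tray runs 130 mm along its own +y (away from the mouth) to a back wall, 144 mm wide inside along its x (+-72 mm), three walls 30 mm high, no lip at the mouth: its floor is level with the table. The chute rises behind the back wall. Yaw -0.10 to 0 rad.
- key_a: Rusty brown steel shaft key, loose block 26 x 20 x 20 mm, 70 g, origin at the centre of its underside; lies on the table in front of the tray mouth, 50 to 200 mm from it, within 40 mm either side of the tray's middle line.
- key_b: Rusty brown steel shaft key, loose block 26 x 20 x 20 mm, 70 g, origin at the centre of its underside; lies on the table in front of the tray mouth, 50 to 200 mm from it, within 40 mm either side of the tray's middle line.
- key_c: Rusty brown steel shaft key, loose block 26 x 20 x 20 mm, 70 g, origin at the centre of its underside; lies on the table in front of the tray mouth, 50 to 200 mm from it, within 40 mm either side of the tray's middle line.
- sweeper_grip (a point): Grip point of the hand sweeper, 85 mm above the table while it stands: on the axis of a red upright handle 22 mm thick (its y) x 30 mm (its x), from 30 to 115 mm high. Under it a wooden H-shaped foot, 94 mm long along its x and 30 mm high: a crossbar 20 mm thick with an end cheek 8 x 50 mm (along y) at either end, so that it pushes along its +y or -y. Loose, about 0.25 kg, stands by itself.
- end_cap: Pale green plastic end cap, 60 mm across, 24 mm high, 50 g; loose bystander, to be left alone; origin at the centre of its underside.
- flange: Black iron roller flange, 96 mm across with a hole, 22 mm high, 0.9 kg; loose bystander, to be left alone; origin at the centre of its underside.
- sleeve: Chrome spacer sleeve standing upright, 40 mm across, 55 mm high; loose bystander, to be left alone; origin at the centre of its underside.
- grease_jar: Orange jar with a black lid, 68 mm across, 85 mm high; loose bystander, to be left alone; origin at the centre of its underside.

How it is judged:
By the outcome, as a careful person would: the job done as asked, in the order asked, and still so for the second after the job is handed in, while the arm keeps its last pose, push and grip.
It also fails if it takes over 67 s, if anything falls off the work surface, if the arm or the gripper's body presses on something with over 40 N, if the wrist force passes 120 N, or if a joint passes its speed limit or range.

## Robot

A 6-joint arm with a two-finger parallel gripper is mounted at the origin on the work surface. World frame = base frame: x ahead of the robot, y to its left, z up, the work surface at z = 0. Lengths are in m, angles in rad, forces in N, time in s.
With the tool pointing down it reaches from about 0.375 to 0.75 m from the base axis. Payload 9 kg.
Tool frame: the origin (TCP) lies midway between the tips of the shut fingers; the grasp point (between the pads) lies 19 mm behind it; z points along the fingers, x is the direction in which the jaws open and shut, and the axes are right-handed (so a half turn about z gives the same grasp; the last joint's range is limited). The gripper opens to 85 mm and grips with 20 to 120 N. Pads are 22 mm wide; open, the fingers measure 114 mm over their backs; the gripper's body (76 mm by 85 mm) begins 54 mm behind the grasp point. The pads swing forward as they close: fully open they stand 13 mm farther back than shut.
Start: joints at [0.964, 0.104, 0.097, 1.564, 0, 1.353], TCP at [0.227, 0.555, 0.231] pointing down, gripper open.
Joint ranges: [-2.99, 2.99], [-0.84, 1.86], [-1.1, 1.16], [-1.84, 2.11], [-1.51, 1.56], [-3.14, 3.14]. Speed limits (rad/s): [2.22, 2.22, 2.57, 3.14, 3.14, 3.14].

## Interface

Orientations are given as a unit quaternion [w, x, y, z].
In Python, from bench import telemetry, imaging, job gives the robot as it stands. The module is installed in compiled form; this text tells all that it offers.
- The arm moves only by the shell command python3 -m jog 'ROWS' [OPENING] [FORCE]. ROWS is JSON, a list of rows, each an object of numbers: "x", "y", "z": the shift along the tool's x, y, z in mm; "wx", "wy", "wz": the turn, a rotation vector about the tool's x, y, z in rad. In form: [{"x": .., "y": .., "z": .., "wx": .., "wy": .., "wz": ..}, ...]. A call has 1 to 5 rows; each row is the pose to reach, as a shift and turn from the pose measured when the call began, along the tool's axes at that moment; what a row does not reach only later rows make up. A row lasts 1/10 s, in which the tool goes at most 50 mm and 8.59 degrees, less where a joint would pass 70% of its speed; a pose out of reach is approached as far as the arm can. A call with a gripper value outside its range is refused whole. OPENING is the gripper command: -1 is shut, 1 is fully open, values between are in proportion, set as the call begins (- or left out, the last holds). The fingers move at their own pace and stop on an object; FORCE is the grip in N (left out, the last holds). Time passes only in rows, so rows that repeat a pose let the fingers close. It gives the time, the measured TCP pose, the force and the opening at its end, in the units of the state.
- telemetry.state(): the state, without advancing time (a new reading comes with each control period).
- imaging.grab_frame(name): name is "scene" or "top" or "wrist"; returns a dict with "pixels" (400x640x3 uint8, red, green, blue), "intrinsics" (3x3 intrinsics, pixels), "origin" and "attitude" of the camera in the world; the wrist camera has in their place "tool_from_camera" (4x4, takes a point from camera to tool coordinates, whose origin is the TCP and whose axes are the tool frame's). Camera axes: x right, y down, z forward; pixel columns grow to the right and rows downward; lengths in m; the calibration is good to about 2 mm. A picture is of the moment at which its call begins: read the wrist's pose just before it. There is no depth.
- job.close_job(): hands the job in, once; it reports no verdict.
The state is a dict: "t": time; "qpos": joint angles; "qd": joint speeds; "joint_efforts": joint torques, N m; "position": TCP position; "ee_rot": TCP orientation; "ft_force": force on the tool from outside, world axes, zero at the start; "wrist_torque": the same for the moment, N m; "opening": finger opening in m.
Only numpy, scipy, OpenCV 4.12 (cv2) and the standard library are available. Lean on these libraries where they do the work, as an engineer would, in place of code of your own. Each camera call takes 0.05 s, during which the arm holds its last target.

## Working session

There is one attempt and no reset: what is moved stays moved. The work goes in short steps, Python scripts to look and compute and a shell command to move; the robot and the scene stay as the last step left them, time stands still between calls to the robot, and variables do not carry over. Pictures are saved under pics/ and viewed, and the job is handed in when it is done.

```bash
mkdir -p pics; cat > h.py <<'E'
import numpy as np, cv2
from bench import telemetry, imaging, job
from scipy.spatial.transform import Rotation as R
def snap(n,f):
    d=imaging.grab_frame(n); cv2.imwrite(f,d["pixels"][:,:,::-1]); return d
def q2R(q): return R.from_quat([q[1],q[2],q[3],q[0]]).as_matrix()
def att(a):
    a=np.array(a); return a if a.shape==(3,3) else q2R(a)
E
python3 - <<'E'
from h import *
import pickle
print(telemetry.state())
D={}
for n in("scene","top"):
    d=snap(n,f"pics/{n}0.png"); D[n]=d
    print(n,d["intrinsics"],d["origin"],d["attitude"])
pickle.dump(D,open("d0.pkl","wb"))
print(telemetry.state()["t"])
E
```

```text
{'t': 0.0, 'qpos': array([ 9.64253927e-01,  1.04673774e-01,  9.64441218e-02,  1.56391314e+00,
       -3.21858667e-05,  1.35307675e+00]), 'qd': array([-0.00086052,  0.00036119,  0.00167787, -0.00138733,  0.00092927,
       -0.00098059]), 'joint_efforts': array([-1.27493126e-04, -5.56930697e+01,  5.03649688e+01,  1.72462792e-02,
       -3.12170177e-04, -2.36972545e-05]), 'position': array([0.22726738, 0.55491558, 0.23052344]), 'ee_rot': array([ 2.60484707e-04,  8.30391091e-01,  5.57180566e-01, -6.21003955e-04]), 'ft_force': array([ 0.50067306,  0.7101498 , -0.34854444]), 'wrist_torque': array([0.0266047 , 0.01413392, 0.00935536]), 'opening': 0.0854055274330231}
scene [[412.16863102   0.         319.23132942]
 [  0.         412.16863102 202.10236393]
 [  0.           0.           1.        ]] [1.06171409 0.2187839  0.90926152] [-0.14555718  0.45410079  0.84038821 -0.25759123]
top [[418.60223573   0.         327.30313118]
 [  0.         418.60223573 204.73408463]
 [  0.           0.           1.        ]] [ 0.50412217 -0.05671298  1.17830042] [ 0.02243354 -0.69882959  0.71394958 -0.03754928]
0.1
```

View pics/top0.png

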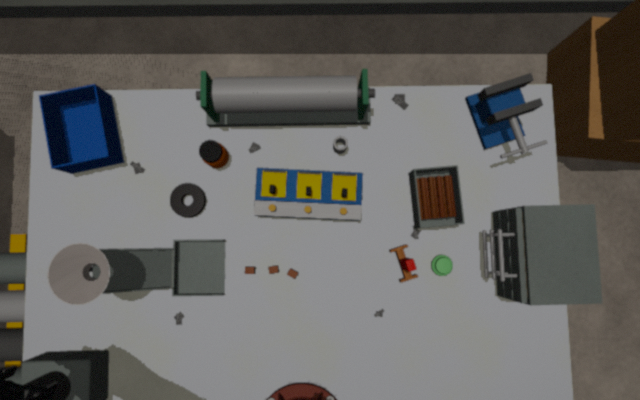

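View pics/scene0.png

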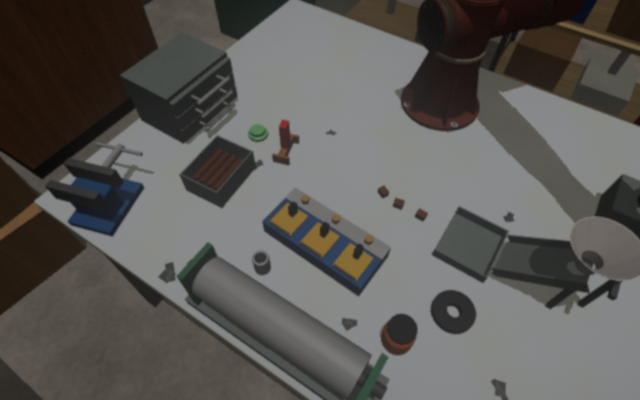

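```bash
python3 - <<'E'
import cv2
a=cv2.imread("pics/top0.png")
def c(x0,y0,w,h,s,f):
    im=cv2.resize(a[y0:y0+h,x0:x0+w],None,fx=s,fy=s,interpolation=cv2.INTER_CUBIC)
    for k in range(0,w,10):
        cv2.line(im,(k*s,0),(k*s,6 if k%50 else 14),(0,255,255),1)
    cv2.imwrite(f,im)
c(160,225,150,85,5,"pics/c1.png")
c(380,225,90,75,8,"pics/c2.png")
c(245,160,130,70,6,"pics/c3.png")
E
```

```text
(no output)
```

View pics/c1.png

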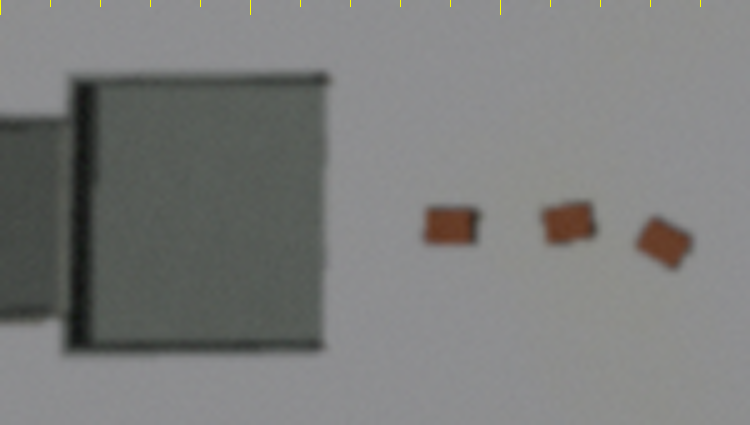

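View pics/c2.png

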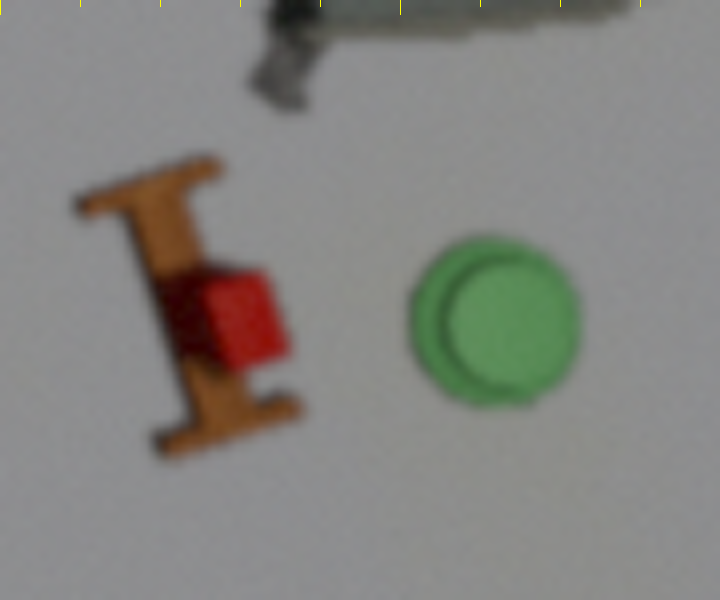

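View pics/c3.png

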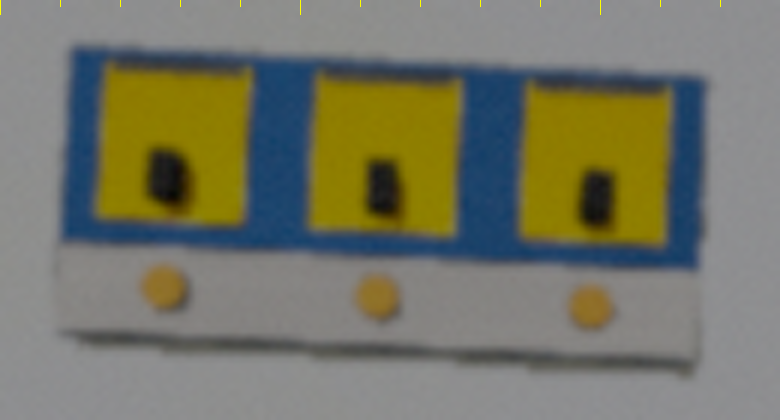

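```bash
cat >> h.py <<'E'
def ray(d,u,v,z,Rm=None,o=None):
    K=np.array(d["intrinsics"]); Rm=att(d["attitude"]) if Rm is None else Rm; o=np.array(d["origin"]) if o is None else o
    r=Rm@np.linalg.solve(K,[u,v,1]); return o+r*(z-o[2])/r[2]
def proj(d,p,Rm=None,o=None):
    Rm=att(d["attitude"]) if Rm is None else Rm; o=np.array(d["origin"]) if o is None else o
    c=np.array(d["intrinsics"])@(Rm.T@(np.array(p)-o)); return c[:2]/c[2]
E
python3 - <<'E'
from h import *
import pickle
D=pickle.load(open("d0.pkl","rb"));d=D["top"]
for n,u,v,z in [("mouthU",225.4,241,.03),("mouthL",224.6,294.4,.03),("backU",175,241,.03),("backL",174,294.4,.03),
 ("k1",250.2,270.2,.02),("k2",273.8,269.6,.02),("k3",292.8,273.6,.02),
 ("handle",411,264.9,.115),("foot",403.6,263.1,.03),("ch1",380+150/8,225+185/8,.03),("ch2",380+228/8,225+425/8,.03),
 ("bc",272.2,207.8,.068),("bb",307.8,209.5,.068),("ba",343.3,211.2,.068),
 ("endcap",380+515/8,225+330/8,.024),("jar",212,152,.085),("sleeve",340,145,.055),("flange",187.5,200,.022),("boxcorner",460,222,.06),("boxcornerL",413,228,.06)]:
    p=ray(d,u,v,z); print(n,p.round(4), proj(D["scene"],p).round(1))
E
```

```text
mouthU [0.5083 0.197  0.03  ] [432.6 246. ]
mouthL [0.3651 0.1994 0.03  ] [456.3 205.5]
backU [0.5113 0.3331 0.03  ] [486.1 275.6]
backL [0.3685 0.3345 0.03  ] [506.9 231.3]
k1 [0.4273 0.132  0.02  ] [421.4 212.4]
k2 [0.4274 0.0677 0.02  ] [399.  201.1]
k3 [0.4154 0.016  0.02  ] [383.8 189.2]
handle [ 0.4373 -0.2888  0.115 ] [284.4 123.2]
foot [ 0.4373 -0.2872  0.03  ] [286.6 145. ]
ch1 [ 0.4783 -0.2754  0.03  ] [281.5 155.8]
ch2 [ 0.3964 -0.2991  0.03  ] [291.5 134.6]
bc [0.5932 0.0649 0.068 ] [369.4 237.5]
bb [ 0.5867 -0.0294  0.068 ] [336.6 216.8]
ba [ 0.5802 -0.1237  0.068 ] [305.8 197.4]
endcap [ 0.4257 -0.4006  0.024 ] [257.8 128.1]
jar [0.7426 0.2196 0.085 ] [401.4 324.2]
sleeve [ 0.7623 -0.1201  0.055 ] [262.9 255.3]
flange [0.6232 0.3025 0.022 ] [454. 309.]
boxcorner [ 0.5451 -0.4376  0.06  ] [219.3 139.4]
boxcornerL [ 0.5317 -0.31    0.06  ] [258.7 155.7]
```

```bash
python3 - <<'E'
import cv2
a=cv2.imread("pics/scene0.png")
def c(x0,y0,w,h,s,f):
    im=cv2.resize(a[y0:y0+h,x0:x0+w],None,fx=s,fy=s,interpolation=cv2.INTER_CUBIC)
    cv2.imwrite(f,im)
c(240,110,110,70,7,"pics/s2.png")
c(260,180,140,110,5,"pics/s3.png")
E
```

```text
(no output)
```

View pics/s2.png

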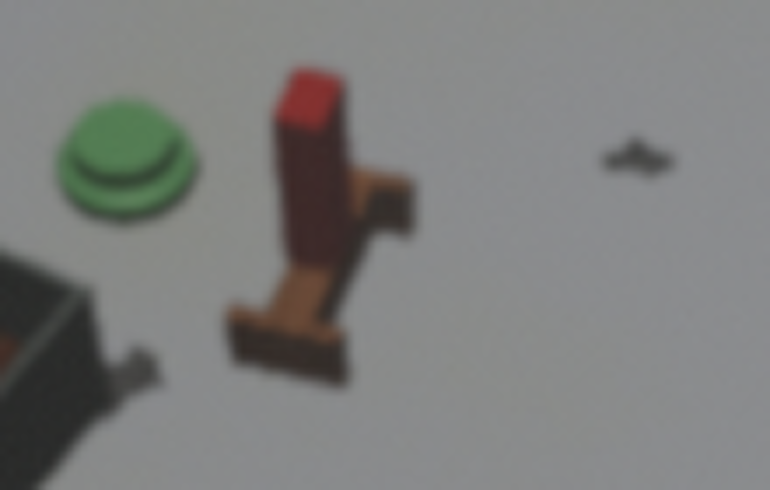

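View pics/s3.png

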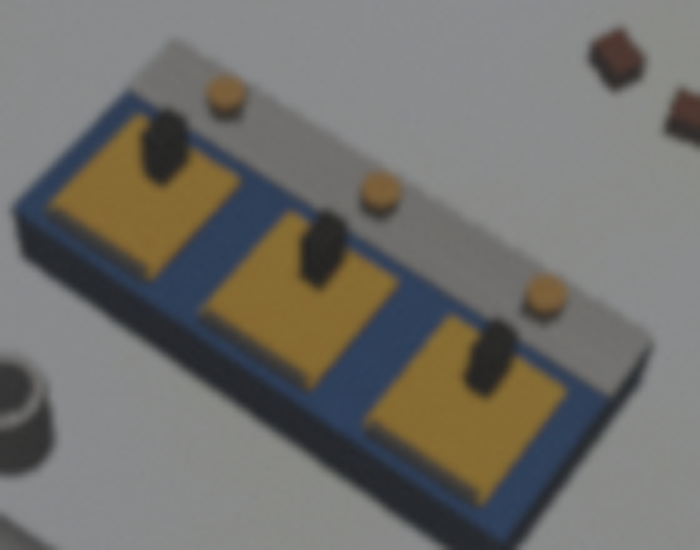

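```bash
cat > t.py <<'E'
import sys
from h import *
def rel(x,y,z,az,tilt=0,axis=None):
    s=telemetry.state(); Rc=q2R(s["ee_rot"]); p=np.array(s["position"])
    # tool down: x az
    c,sn=np.cos(az),np.sin(az)
    Rt=np.array([[c,sn,0],[sn,-c,0],[0,0,-1]])
    if tilt: Rt=R.from_rotvec(np.array(axis)*tilt).as_matrix()@Rt
    sh=Rc.T@(np.array([x,y,z])-p)*1000; w=R.from_matrix(Rc.T@Rt).as_rotvec()
    print("t%.2f"%s["t"],"pos",p.round(4),"az %.3f"%np.arctan2(Rc[1,0],Rc[0,0]),"f",np.round(s["ft_force"],1),"op %.4f"%s["opening"])
    print("shift mm",sh.round(1),"rot",w.round(3))
if __name__=="__main__": rel(*map(float,sys.argv[1:5]))
E
python3 t.py .45 .1 .20 1.6
```

```text
t0.10 pos [0.2273 0.555  0.2306] az 1.182 f [-0.2 -0.4 -0.1] op 0.0852
shift mm [-336.5  378.6   30.9] rot [-0.     0.001 -0.418]
```

```bash
R='' ; python3 -m jog '[{"x":-30,"y":35,"z":3,"wz":-0.1},{"x":-64,"y":72,"z":6,"wz":-0.2},{"x":-96,"y":108,"z":9,"wz":-0.3},{"x":-129,"y":145,"z":12,"wz":-0.4},{"x":-160,"y":180,"z":15,"wz":-0.4}]' 0.2 40; python3 t.py .437 -.288 .20 1.853
```

```text
t0.10 pos [0.2273 0.555  0.2306] az 1.182 f [-0.2 -0.4 -0.1] op 0.0852
shift mm [-700.5  513.7   31.3] rot [-0.001  0.001 -0.671]$[0]: bad value
```

```bash
python3 -m jog '[{"x":-30,"y":35,"z":3,"wx":0,"wy":0,"wz":-0.1},{"x":-64,"y":72,"z":6,"wx":0,"wy":0,"wz":-0.2},{"x":-96,"y":108,"z":9,"wx":0,"wy":0,"wz":-0.3},{"x":-129,"y":145,"z":12,"wx":0,"wy":0,"wz":-0.4},{"x":-160,"y":180,"z":15,"wx":0,"wy":0,"wz":-0.4}]' 0.2 40; python3 t.py .437 -.288 .20 1.853
```

```text
t: 0.6
position: [0.3334, 0.3368, 0.2152]
ee_rot: [0.0, 0.702, 0.712, -0.001]
ft_force: [1.3, -0.1, 0.4]
opening: 0.0514
t0.60 pos [0.3334 0.3368 0.2152] az 1.586 f [ 1.3 -0.1  0.4] op 0.0514
shift mm [-626.3   94.2   15.9] rot [-0.001  0.001 -0.267]
```

```bash
python3 -m jog '[{"x":-48,"y":10,"z":1,"wx":0,"wy":0,"wz":0},{"x":-96,"y":25,"z":2,"wx":0,"wy":0,"wz":0},{"x":-145,"y":38,"z":4,"wx":0,"wy":0,"wz":0},{"x":-194,"y":50,"z":5,"wx":0,"wy":0,"wz":0},{"x":-243,"y":60,"z":6,"wx":0,"wy":0,"wz":-0.05}]'; python3 t.py .437 -.288 .20 1.853
```

```text
t: 1.1
position: [0.3966, 0.0952, 0.2093]
ee_rot: [0.0, 0.684, 0.73, -0.001]
ft_force: [1.4, -0.3, 0.6]
opening: 0.0513
t1.10 pos [0.3966 0.0952 0.2093] az 1.636 f [ 1.4 -0.3  0.6] op 0.0513
shift mm [-385.    15.3    9.7] rot [-0.001  0.001 -0.217]
```

```bash
python3 -m jog '[{"x":-48,"y":4,"z":1,"wx":0,"wy":0,"wz":-0.06},{"x":-96,"y":8,"z":2,"wx":0,"wy":0,"wz":-0.12},{"x":-145,"y":12,"z":4,"wx":0,"wy":0,"wz":-0.18},{"x":-194,"y":18,"z":5,"wx":0,"wy":0,"wz":-0.22},{"x":-243,"y":24,"z":6,"wx":0,"wy":0,"wz":-0.23}]'; python3 t.py .437 -.288 .18 1.853
```

```text
t: 1.6
position: [0.4362, -0.1479, 0.2034]
ee_rot: [0.0, 0.595, 0.804, -0.001]
ft_force: [0.8, 1.1, 0.7]
opening: 0.0509
t1.60 pos [ 0.4362 -0.1479  0.2034] az 1.867 f [0.8 1.1 0.7] op 0.0509
shift mm [-134.2  -40.1   23.6] rot [-0.001  0.001  0.014]
```

```bash
python3 -m jog '[{"x":-45,"y":-13,"z":2,"wx":0,"wy":0,"wz":0},{"x":-90,"y":-27,"z":4,"wx":0,"wy":0,"wz":0},{"x":-134,"y":-40,"z":6,"wx":0,"wy":0,"wz":0.014},{"x":-134,"y":-40,"z":6,"wx":0,"wy":0,"wz":0.014}]'; python3 t.py .437 -.288 .066 1.853
python3 - <<'E'
from h import *
import pickle
s=telemetry.state(); d=snap("wrist","pics/w1.png"); pickle.dump((s,d),open("w1.pkl","wb"))
print(d["tool_from_camera"],d["intrinsics"])
E
```

```text
t: 2.0
position: [0.436, -0.2921, 0.1959]
ee_rot: [-0.0, 0.603, 0.798, -0.001]
ft_force: [-0.8, 0.3, 0.4]
opening: 0.0511
t2.00 pos [ 0.436  -0.2921  0.1959] az 1.848 f [-0.8  0.3  0.4] op 0.0511
shift mm [  3.7   2.4 129.9] rot [-0.002  0.    -0.005]
[[ 9.99998532e-01  8.10940935e-04  1.50915142e-03  4.25049673e-04]
 [-1.18659547e-03  9.63230221e-01  2.68674774e-01 -6.87702653e-02]
 [-1.23578088e-03 -2.68676170e-01  9.63229769e-01 -1.43022691e-01]
 [ 0.00000000e+00  0.00000000e+00  0.00000000e+00  1.00000000e+00]] [[342.11517325   0.         318.21779868]
 [  0.         342.11517325 193.61959253]
 [  0.           0.           1.        ]]
```

View pics/w1.png

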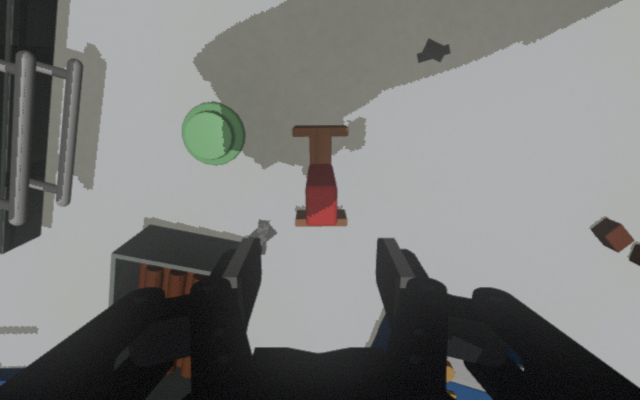

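```bash
cat >> h.py <<'E'
def wcam(s,d):
    T=np.array(d["tool_from_camera"]); Rt=q2R(s["ee_rot"])
    return Rt@T[:3,:3], np.array(s["position"])+Rt@T[:3,3]
E
python3 - <<'E'
from h import *
import pickle
s,d=pickle.load(open("w1.pkl","rb")); Rm,o=wcam(s,d)
for n,u,v,z in [("top",322,209,.115),("tl",306,195,.115),("tr",336,195,.115),("bl",306,225,.115),("br",338,225,.115),("f1",320,131,.03),("f2",321,222,.03)]:
    print(n,ray(d,u,v,z,Rm,o).round(4))
E
```

```text
top [ 0.4394 -0.2877  0.115 ]
tl [ 0.4328 -0.3009  0.115 ]
tr [ 0.4272 -0.2813  0.115 ]
bl [ 0.4537 -0.2951  0.115 ]
br [ 0.4476 -0.2737  0.115 ]
f1 [ 0.396 -0.301  0.03 ]
f2 [ 0.4786 -0.2763  0.03  ]
```

```bash
python3 t.py .4385 -.288 .066 1.86; python3 -m jog '[{"x":3.3,"y":3,"z":30,"wx":-0.002,"wy":0,"wz":-0.012},{"x":3.3,"y":3,"z":70,"wx":-0.002,"wy":0,"wz":-0.012},{"x":3.3,"y":3,"z":110,"wx":-0.002,"wy":0,"wz":-0.012},{"x":3.3,"y":3,"z":130,"wx":-0.002,"wy":0,"wz":-0.012},{"x":3.3,"y":3,"z":130,"wx":-0.002,"wy":0,"wz":-0.012}]'; python3 t.py .4385 -.288 .066 1.86
```

```text
t2.05 pos [ 0.4362 -0.2897  0.1963] az 1.850 f [ 0.4  1.6 -0.9] op 0.0512
shift mm [  0.9   2.9 130.3] rot [-0.002 -0.001 -0.01 ]
t: 2.55
position: [0.4363, -0.2827, 0.063]
ee_rot: [-0.003, 0.597, 0.802, 0.001]
ft_force: [-0.4, 0.8, 0.6]
opening: 0.0514
t2.55 pos [ 0.4363 -0.2827  0.063 ] az 1.863 f [-0.4  0.8  0.6] op 0.0514
shift mm [-5.7  0.6 -3. ] rot [-0.002 -0.006  0.003]
```

```bash
python3 -m jog '[{"x":-4,"y":0.6,"z":-3,"wx":0,"wy":-0.006,"wz":0},{"x":-4,"y":0.6,"z":-3,"wx":0,"wy":-0.006,"wz":0}]'; python3 t.py .4385 -.288 .066 1.86
```

```text
t: 2.75
position: [0.439, -0.287, 0.068]
ee_rot: [0.001, 0.596, 0.803, -0.001]
ft_force: [0.4, 0.2, 0.3]
opening: 0.0511
t2.75 pos [ 0.439 -0.287  0.068] az 1.863 f [0.4 0.2 0.3] op 0.0511
shift mm [-0.8 -0.8  2. ] rot [-0.001  0.002  0.003]
```

Good; close the gripper.

```bash
python3 -m jog '[{"x":0,"y":0,"z":0,"wx":0,"wy":0,"wz":0},{"x":0,"y":0,"z":0,"wx":0,"wy":0,"wz":0},{"x":0,"y":0,"z":0,"wx":0,"wy":0,"wz":0},{"x":0,"y":0,"z":0,"wx":0,"wy":0,"wz":0}]' -1 60; python3 t.py .428 -.2 .072 1.55
```

```text
t: 3.15
position: [0.4398, -0.2878, 0.0695]
ee_rot: [0.002, 0.596, 0.803, -0.001]
ft_force: [-0.7, 0.9, 7.5]
opening: 0.0214
t3.15 pos [ 0.4398 -0.2878  0.0695] az 1.863 f [-0.7  0.9  7.5] op 0.0214
shift mm [87.5 14.  -2.9] rot [0.001 0.004 0.313]
```

```bash
python3 -m jog '[{"x":0,"y":0,"z":-4,"wx":0,"wy":0,"wz":0},{"x":15,"y":2,"z":-5,"wx":0,"wy":0,"wz":0.08},{"x":40,"y":6,"z":-5,"wx":0,"wy":0,"wz":0.17},{"x":65,"y":10,"z":-5,"wx":0,"wy":0,"wz":0.25},{"x":87,"y":14,"z":-5,"wx":0,"wy":0,"wz":0.31}]'; python3 t.py .426 -.06 .0735 1.55
```

```text
t: 3.65
position: [0.4275, -0.1991, 0.0738]
ee_rot: [0.001, 0.714, 0.7, -0.001]
ft_force: [0.5, 0.9, -2.2]
opening: 0.0212
t3.65 pos [ 0.4275 -0.1991  0.0738] az 1.550 f [ 0.5  0.9 -2.2] op 0.0212
shift mm [ 1.391e+02 -4.400e+00 -1.000e-01] rot [0.001 0.003 0.   ]
```

```bash
python3 -m jog '[{"x":30,"y":-1,"z":0,"wx":0,"wy":0,"wz":0},{"x":70,"y":-2,"z":0,"wx":0,"wy":0,"wz":0},{"x":110,"y":-4,"z":0,"wx":0,"wy":0,"wz":0},{"x":130,"y":-4,"z":0,"wx":0,"wy":0,"wz":0},{"x":130,"y":-4,"z":0,"wx":0,"wy":0,"wz":0}]'; python3 t.py .426 -.03 .0725 1.55
python3 - <<'E'
from h import *
snap("top","pics/top1.png");snap("scene","pics/sc1.png")
a=cv2.imread("pics/top1.png")[220:320,160:360];b=cv2.imread("pics/sc1.png")[120:280,300:500]
cv2.imwrite("pics/top1c.png",cv2.resize(a,None,fx=4,fy=4,interpolation=2));cv2.imwrite("pics/sc1c.png",cv2.resize(b,None,fx=3,fy=3,interpolation=2))
E
```

```text
t: 4.15
position: [0.4257, -0.0667, 0.0732]
ee_rot: [0.001, 0.713, 0.701, -0.001]
ft_force: [-0.2, -0.7, -3.0]
opening: 0.0214
t4.15 pos [ 0.4257 -0.0667  0.0732] az 1.553 f [-0.2 -0.7 -3. ] op 0.0214
shift mm [36.7 -0.3  0.6] rot [0.    0.002 0.003]
```

View pics/top1c.png

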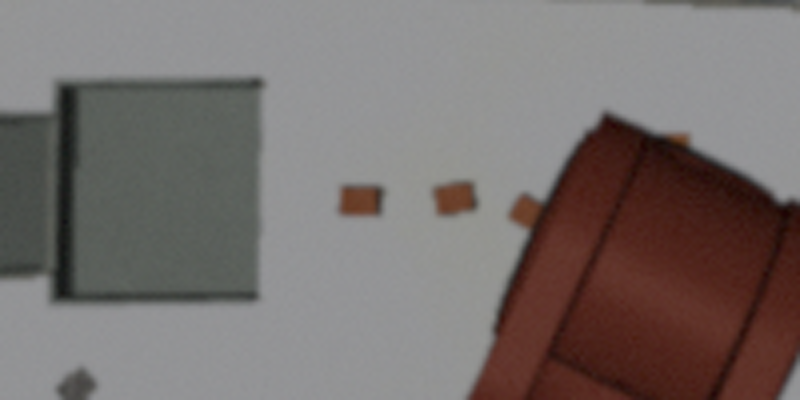

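View pics/sc1c.png

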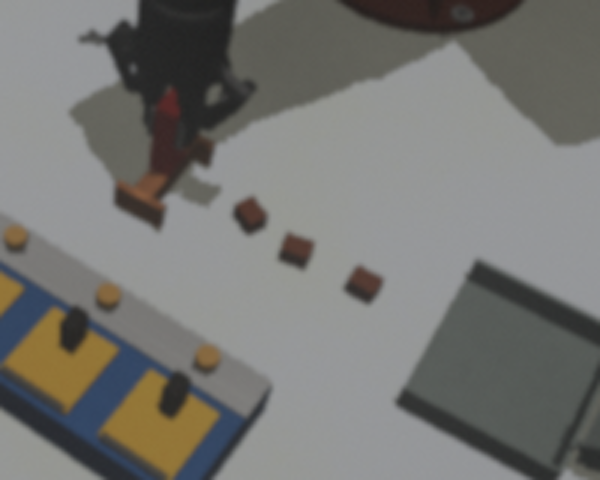

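```bash
python3 -m jog '[{"x":18,"y":0,"z":1,"wx":0,"wy":0,"wz":0},{"x":36,"y":0,"z":1,"wx":0,"wy":0,"wz":0},{"x":50,"y":0,"z":1,"wx":0,"wy":0,"wz":0},{"x":64,"y":0,"z":1,"wx":0,"wy":0,"wz":0},{"x":78,"y":0,"z":1,"wx":0,"wy":0,"wz":0}]' | tail -4; python3 t.py .431 .22 .0722 1.55
```

```text
position: [0.4279, 0.0084, 0.0722]
ee_rot: [0.002, 0.715, 0.7, -0.001]
ft_force: [-0.3, -0.1, -2.6]
opening: 0.0214
t4.75 pos [0.4279 0.0084 0.0722] az 1.550 f [-0.3 -0.1 -2.6] op 0.0214
shift mm [211.6  -1.4  -0.9] rot [ 0.001  0.004 -0.   ]
```

```bash
python3 -m jog '[{"x":14,"y":0,"z":0,"wx":0,"wy":0,"wz":0},{"x":28,"y":0,"z":0,"wx":0,"wy":0,"wz":0},{"x":42,"y":0,"z":0,"wx":0,"wy":0,"wz":0},{"x":56,"y":0,"z":0,"wx":0,"wy":0,"wz":0},{"x":70,"y":0,"z":0,"wx":0,"wy":0,"wz":0}]' | tail -4; python3 t.py .431 .22 .0722 1.55
```

```text
position: [0.4298, 0.0776, 0.072]
ee_rot: [0.002, 0.715, 0.699, -0.002]
ft_force: [-0.5, -2.8, -1.6]
opening: 0.0213
t5.25 pos [0.4298 0.0776 0.072 ] az 1.548 f [-0.5 -2.8 -1.6] op 0.0213
shift mm [142.4  -2.   -0.9] rot [ 0.001  0.005 -0.002]
```

```bash
python3 -m jog '[{"x":14,"y":0,"z":0,"wx":0,"wy":0,"wz":0},{"x":28,"y":-0.5,"z":0,"wx":0,"wy":0,"wz":0},{"x":42,"y":-1,"z":0,"wx":0,"wy":0,"wz":0},{"x":56,"y":-1.5,"z":0,"wx":0,"wy":0,"wz":0},{"x":70,"y":-2,"z":0,"wx":0,"wy":0,"wz":0}]' | tail -4; python3 t.py .431 .22 .0722 1.55;python3 - <<'E'
from h import *
snap("scene","pics/sc2.png")
b=cv2.imread("pics/sc2.png")[120:310,330:540]
cv2.imwrite("pics/sc2c.png",cv2.resize(b,None,fx=3,fy=3,interpolation=2))
E
```

```text
position: [0.4302, 0.1467, 0.0719]
ee_rot: [0.003, 0.716, 0.698, -0.002]
ft_force: [0.6, -2.6, -1.5]
opening: 0.0213
t5.75 pos [0.4302 0.1467 0.0719] az 1.546 f [ 0.6 -2.6 -1.5] op 0.0213
shift mm [73.3 -1.  -0.8] rot [ 0.001  0.006 -0.004]
```

View pics/sc2c.png

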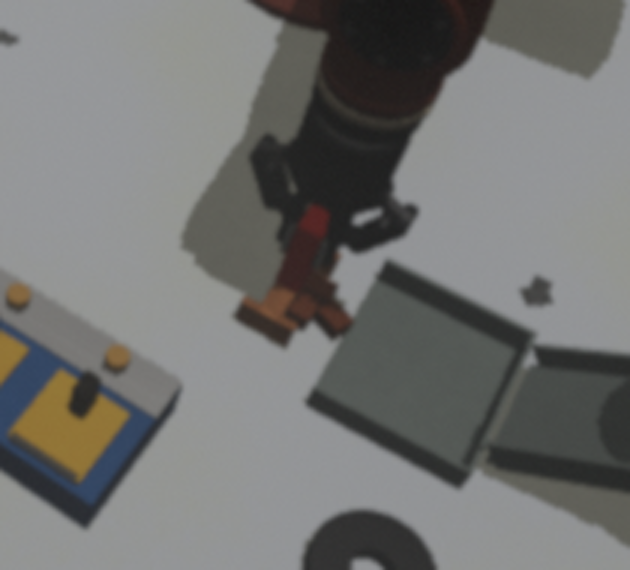

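```bash
python3 -m jog '[{"x":14,"y":0,"z":0,"wx":0,"wy":0,"wz":0},{"x":28,"y":-0.5,"z":0,"wx":0,"wy":0,"wz":0},{"x":42,"y":-1,"z":0,"wx":0,"wy":0,"wz":0},{"x":56,"y":-1,"z":0,"wx":0,"wy":0,"wz":0},{"x":70,"y":-1,"z":0,"wx":0,"wy":0,"wz":0}]' | tail -4;  python3 -m jog '[{"x":5,"y":0,"z":0,"wx":0,"wy":0,"wz":0},{"x":10,"y":0,"z":0,"wx":0,"wy":0,"wz":0}]' | tail -4; python3 t.py .427 .1 .074 1.55;python3 - <<'E'
from h import *
snap("scene","pics/sc3.png")
b=cv2.imread("pics/sc3.png")[120:310,330:540]
cv2.imwrite("pics/sc3c.png",cv2.resize(b,None,fx=3,fy=3,interpolation=2))
E
```

```text
position: [0.4313, 0.2177, 0.0715]
ee_rot: [0.002, 0.716, 0.698, -0.002]
ft_force: [0.1, -2.3, -1.2]
opening: 0.0214
position: [0.4318, 0.2274, 0.0714]
ee_rot: [0.003, 0.716, 0.698, -0.002]
ft_force: [1.2, -3.0, -0.7]
opening: 0.0214
t6.50 pos [0.4318 0.2274 0.0714] az 1.545 f [ 1.2 -3.  -0.7] op 0.0214
shift mm [-127.5   -1.5   -1.7] rot [ 0.001  0.007 -0.005]
```

View pics/sc3c.png

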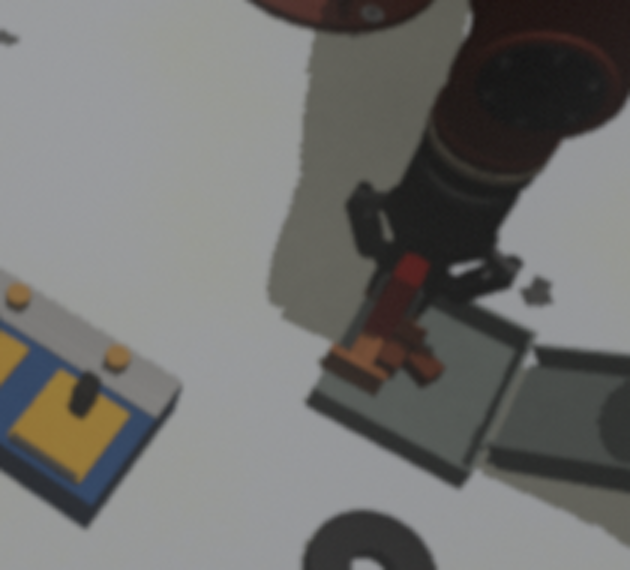

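```bash
python3 -m jog '[{"x":-15,"y":0,"z":0,"wx":0,"wy":0,"wz":0},{"x":-40,"y":0,"z":0,"wx":0,"wy":0,"wz":0},{"x":-70,"y":0,"z":-2,"wx":0,"wy":0,"wz":0},{"x":-105,"y":0,"z":-5,"wx":0,"wy":0,"wz":0},{"x":-145,"y":0,"z":-6,"wx":0,"wy":0,"wz":0}]' | tail -4; python3 t.py .43 -.22 .076 1.55;python3 - <<'E'
from h import *
snap("scene","pics/sc4.png")
b=cv2.imread("pics/sc4.png")[120:310,330:540]
cv2.imwrite("pics/sc4c.png",cv2.resize(b,None,fx=3,fy=3,interpolation=2))
E
```

```text
position: [0.428, 0.0822, 0.0785]
ee_rot: [0.002, 0.716, 0.698, -0.001]
ft_force: [1.1, 0.1, -3.5]
opening: 0.0216
t7.05 pos [0.428  0.0822 0.0785] az 1.546 f [ 1.1  0.1 -3.5] op 0.0216
shift mm [-302.     9.5    4. ] rot [ 0.002  0.005 -0.004]
```

View pics/sc4c.png

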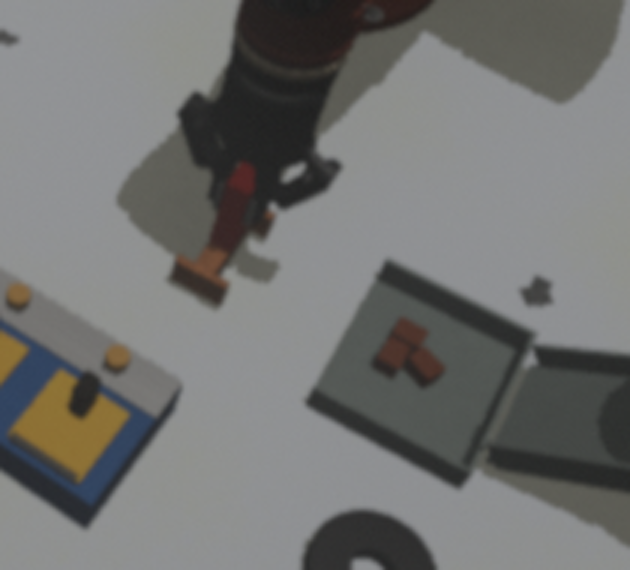

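```bash
python3 -m jog '[{"x":-30,"y":1,"z":0,"wx":0,"wy":0,"wz":0},{"x":-75,"y":2,"z":0,"wx":0,"wy":0,"wz":0},{"x":-120,"y":4,"z":0,"wx":0,"wy":0,"wz":0},{"x":-160,"y":6,"z":0,"wx":0,"wy":0,"wz":0},{"x":-200,"y":7,"z":0,"wx":0,"wy":0,"wz":0}]' | tail -4; python3 -m jog '[{"x":-30,"y":1,"z":0,"wx":0,"wy":0,"wz":0},{"x":-65,"y":2,"z":0,"wx":0,"wy":0,"wz":0},{"x":-95,"y":2,"z":1,"wx":0,"wy":0,"wz":0},{"x":-105,"y":2,"z":4,"wx":0,"wy":0,"wz":0},{"x":-105,"y":2,"z":6,"wx":0,"wy":0,"wz":0}]' | tail -4;  python3 t.py .43 -.22 .0695 1.55
```

```text
position: [0.4294, -0.1249, 0.0803]
ee_rot: [0.004, 0.717, 0.697, -0.002]
ft_force: [1.0, -0.2, -3.4]
opening: 0.0216
position: [0.428, -0.2311, 0.0748]
ee_rot: [0.004, 0.718, 0.696, -0.002]
ft_force: [0.1, 1.6, -3.9]
opening: 0.0219
t8.10 pos [ 0.428  -0.2311  0.0748] az 1.540 f [ 0.1  1.6 -3.9] op 0.0219
shift mm [11.2  1.6  5.2] rot [ 0.002  0.007 -0.01 ]
```

```bash
python3 -m jog '[{"x":0,"y":0,"z":2,"wx":0.002,"wy":0.006,"wz":0},{"x":0,"y":0,"z":4,"wx":0.002,"wy":0.006,"wz":0},{"x":0,"y":0,"z":5,"wx":0.002,"wy":0.006,"wz":0},{"x":0,"y":0,"z":5.5,"wx":0.002,"wy":0.006,"wz":0}]' | tail -4; python3 t.py .43 -.22 .0695 1.55
python3 - <<'E'
from h import *
d=snap("scene","pics/sc5.png")
b=cv2.imread("pics/sc5.png")[80:200,250:420]
cv2.imwrite("pics/sc5c.png",cv2.resize(b,None,fx=4,fy=4,interpolation=2))
E
```

```text
position: [0.4281, -0.2303, 0.0694]
ee_rot: [0.001, 0.718, 0.696, -0.0]
ft_force: [-2.6, 1.3, 2.6]
opening: 0.0215
t8.50 pos [ 0.4281 -0.2303  0.0694] az 1.541 f [-2.6  1.3  2.6] op 0.0215
shift mm [10.3  1.6 -0.1] rot [ 0.     0.001 -0.009]
```

View pics/sc5c.png

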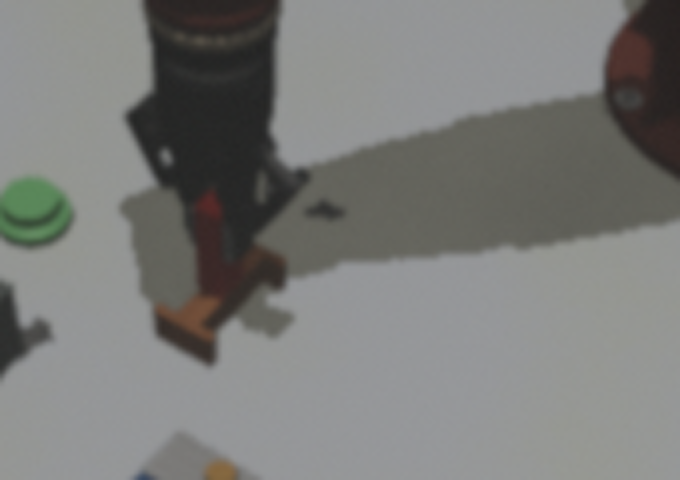

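```bash
python3 -m jog '[{"x":0,"y":0,"z":0,"wx":0,"wy":0,"wz":0},{"x":0,"y":0,"z":0,"wx":0,"wy":0,"wz":0},{"x":0,"y":0,"z":0,"wx":0,"wy":0,"wz":0}]' 0.2 | tail -4;python3 -m jog '[{"x":0,"y":0,"z":-10,"wx":0,"wy":0,"wz":0},{"x":0,"y":0,"z":-35,"wx":0,"wy":0,"wz":0},{"x":0,"y":0,"z":-60,"wx":0,"wy":0,"wz":0},{"x":0,"y":0,"z":-85,"wx":0,"wy":0,"wz":0},{"x":0,"y":0,"z":-95,"wx":0,"wy":0,"wz":0}]' | tail -4; python3 t.py .5802 -.1237 .11 1.502
python3 - <<'E'
from h import *
d=snap("scene","pics/sc6.png")
b=cv2.imread("pics/sc6.png")[80:200,250:420]
cv2.imwrite("pics/sc6c.png",cv2.resize(b,None,fx=4,fy=4,interpolation=2))
E
```

```text
position: [0.4284, -0.2306, 0.0698]
ee_rot: [0.001, 0.718, 0.696, -0.0]
ft_force: [0.0, 0.4, -0.1]
opening: 0.0512
position: [0.4292, -0.2313, 0.168]
ee_rot: [0.003, 0.718, 0.696, -0.0]
ft_force: [0.3, -0.1, 0.9]
opening: 0.0515
t9.35 pos [ 0.4292 -0.2313  0.168 ] az 1.541 f [ 0.3 -0.1  0.9] op 0.0515
shift mm [112.3 147.5  58.2] rot [0.004 0.004 0.039]
```

View pics/sc6c.png

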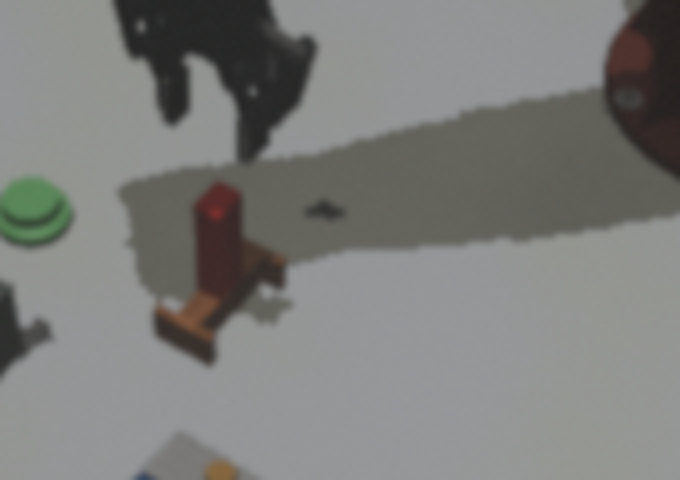

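```bash
python3 -m jog '[{"x":20,"y":35,"z":0,"wx":0.004,"wy":0.004,"wz":0.039},{"x":45,"y":70,"z":0,"wx":0.004,"wy":0.004,"wz":0.039},{"x":75,"y":105,"z":0,"wx":0.004,"wy":0.004,"wz":0.039},{"x":100,"y":135,"z":0,"wx":0.004,"wy":0.004,"wz":0.039},{"x":112,"y":147,"z":5,"wx":0.004,"wy":0.004,"wz":0.039}]' -1 40| tail -4; python3 -m jog '[{"x":0,"y":0,"z":0,"wx":0,"wy":0,"wz":0}]'|tail -1; python3 t.py .5802 -.1237 .11 1.502
python3 - <<'E'
from h import *
import pickle
s=telemetry.state(); d=snap("wrist","pics/w2.png"); pickle.dump((s,d),open("w2.pkl","wb"))
Rm,o=wcam(s,d)
for p in [(.5802,-.1237,.068),(.5867,-.0294,.068),(.5932,.0649,.068)]: print(proj(d,p,Rm,o).round(1))
E
```

```text
position: [0.5815, -0.1218, 0.1627]
ee_rot: [0.0, 0.73, 0.683, 0.0]
ft_force: [-0.3, -0.5, -0.4]
opening: 0.0001
opening: -0.0003
t10.00 pos [ 0.5817 -0.1201  0.1607] az 1.506 f [-0.4  0.3 -0.2] op -0.0003
shift mm [-3.7 -1.2 50.7] rot [-0.002 -0.001  0.004]
[312.3 196.4]
[444. 197.]
[575.3 197.7]
```

View pics/w2.png

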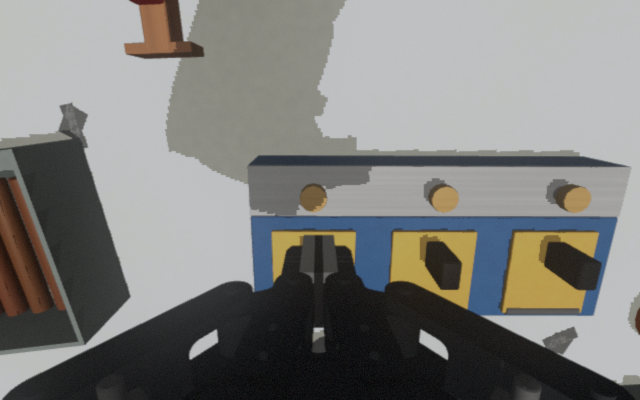

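```bash
python3 -m jog '[{"x":-3.5,"y":-1,"z":25,"wx":-0.002,"wy":0,"wz":0},{"x":-3.5,"y":-1,"z":55,"wx":-0.002,"wy":0,"wz":0},{"x":-3.5,"y":-1,"z":75,"wx":-0.002,"wy":0,"wz":0},{"x":-3.5,"y":-1,"z":83,"wx":-0.002,"wy":0,"wz":0},{"x":-3.5,"y":-1,"z":86,"wx":-0.002,"wy":0,"wz":0}]' | tail -4; python3 -m jog '[{"x":0,"y":0,"z":0,"wx":0,"wy":0,"wz":0}]'|tail -1; python3 t.py .5802 -.1237 .068 1.502
```

```text
position: [0.5787, -0.1248, 0.0743]
ee_rot: [-0.001, 0.73, 0.683, 0.0]
ft_force: [0.1, 0.0, 0.5]
opening: 0.0
opening: 0.0002
t10.65 pos [ 0.5787 -0.1254  0.0751] az 1.504 f [-0.1  0.6  0.1] op 0.0002
shift mm [1.8 1.4 7.1] rot [-0.    -0.001  0.002]
```

```bash
python3 -m jog '[{"x":1.5,"y":1.4,"z":3,"wx":0,"wy":0,"wz":0},{"x":1.5,"y":1.4,"z":6,"wx":0,"wy":0,"wz":0},{"x":1.5,"y":1.4,"z":8,"wx":0,"wy":0,"wz":0},{"x":1.5,"y":1.4,"z":9,"wx":0,"wy":0,"wz":0}]' | tail -4;  python3 t.py .5802 -.1237 .068 1.502
```

```text
position: [0.5808, -0.1242, 0.0676]
ee_rot: [0.0, 0.73, 0.683, 0.0]
ft_force: [-5.8, 1.5, 16.5]
opening: 0.0001
t11.05 pos [ 0.5808 -0.1242  0.0676] az 1.504 f [-5.8  1.5 16.5] op 0.0001
shift mm [ 0.5 -0.6 -0.4] rot [0.001 0.    0.002]
```

```bash
python3 -m jog '[{"x":0,"y":0,"z":2.5,"wx":0,"wy":0,"wz":0}]' | tail -4; python3 -m jog '[{"x":0,"y":0,"z":-10,"wx":0,"wy":0,"wz":0},{"x":20,"y":0,"z":-14,"wx":0,"wy":0,"wz":0},{"x":55,"y":0,"z":-14,"wx":0,"wy":0,"wz":0},{"x":85,"y":0,"z":-14,"wx":0,"wy":0,"wz":0},{"x":95,"y":-0.5,"z":-12,"wx":0,"wy":0,"wz":0}]' | tail -4;python3 -m jog '[{"x":0,"y":0,"z":0,"wx":0,"wy":0,"wz":0}]'|tail -1; python3 t.py .5867 -.0294 .068 1.502
```

```text
position: [0.5809, -0.1243, 0.0674]
ee_rot: [0.001, 0.73, 0.683, 0.0]
ft_force: [-12.1, 4.7, 27.0]
opening: -0.0002
position: [0.5871, -0.0271, 0.08]
ee_rot: [0.001, 0.729, 0.684, 0.001]
ft_force: [0.6, -0.0, 0.2]
opening: 0.0001
opening: 0.0002
t11.75 pos [ 0.587  -0.0261  0.0798] az 1.509 f [ 0.1 -1.1 -0.1] op 0.0002
shift mm [-3.3 -0.1 11.8] rot [0.002 0.    0.007]
```

A is tight (27 N, tip stayed at 67.4 mm). Now B.

```bash
python3 -m jog '[{"x":-3,"y":0,"z":4,"wx":0,"wy":0,"wz":0.006},{"x":-3,"y":0,"z":8,"wx":0,"wy":0,"wz":0.006},{"x":-3,"y":0,"z":11,"wx":0,"wy":0,"wz":0.006},{"x":-3,"y":0,"z":13,"wx":0,"wy":0,"wz":0.006},{"x":-3,"y":0,"z":14.5,"wx":0,"wy":0,"wz":0.006}]' | tail -4;  python3 t.py .5867 -.0294 .068 1.502
```

```text
position: [0.5868, -0.0299, 0.0653]
ee_rot: [0.001, 0.731, 0.682, 0.0]
ft_force: [-1.9, -2.3, 2.7]
opening: -0.0
t12.25 pos [ 0.5868 -0.0299  0.0653] az 1.502 f [-1.9 -2.3  2.7] op -0.0000
shift mm [ 0.4 -0.1 -2.7] rot [ 0.002  0.001 -0.   ]
```

B gives with only ~3 N at 65.3 mm: loose. Push on.

```bash
python3 -m jog '[{"x":0,"y":0,"z":2,"wx":0,"wy":0,"wz":0},{"x":0,"y":0,"z":4,"wx":0,"wy":0,"wz":0},{"x":0,"y":0,"z":4.8,"wx":0,"wy":0,"wz":0}]' | tail -4;  python3 t.py .5867 -.0294 .068 1.502
```

```text
position: [0.5868, -0.0299, 0.0604]
ee_rot: [0.001, 0.731, 0.682, 0.0]
ft_force: [-1.5, 0.2, 3.0]
opening: 0.0002
t12.55 pos [ 0.5868 -0.0299  0.0604] az 1.502 f [-1.5  0.2  3. ] op 0.0002
shift mm [ 0.5 -0.2 -7.6] rot [ 0.002  0.001 -0.   ]
```

```bash
cat > cov.py <<'E'
import sys
from h import *
yaw=-0.0688; b=np.array([.5867,-.0294])
X=np.array([np.cos(yaw),np.sin(yaw)]); Y=np.array([-np.sin(yaw),np.cos(yaw)])
def tgt(th,phi,up=0.003,off=0.0):
    c,s=np.cos(th),np.sin(th); vx,vz=-.052,.0275+up
    sx=.056+vx*c+vz*s; z=.053-vx*s+vz*c
    sx+=.019*-np.sin(phi)-off*-np.sin(phi); z+=-.019*np.cos(phi)+off*np.cos(phi)
    p=b+X*(sx+.044)
    R0=np.array([[Y[0],X[0],0],[Y[1],X[1],0],[0,0,-1.]])
    return np.array([p[0],p[1],z]), R.from_rotvec(np.r_[Y,0]*phi).as_matrix()@R0
if __name__=="__main__":
    th,phi=np.radians(float(sys.argv[1])),np.radians(float(sys.argv[2])); off=float(sys.argv[3]) if len(sys.argv)>3 else 0
    p,Rt=tgt(th,phi,off=off); s=telemetry.state(); Rc=q2R(s["ee_rot"]); pc=np.array(s["position"])
    print("t%.2f"%s["t"],"pos",pc.round(4),"tgt",p.round(4),"f",np.round(s["ft_force"],1),"op %.4f"%s["opening"])
    print("shift",(Rc.T@(p-pc)*1000).round(1),"rot",R.from_matrix(Rc.T@Rt).as_rotvec().round(3),"q",np.round(s["qpos"],2))
    # implied current angle from measured TCP when gripping
    G=pc-.019*Rc[:,2]; sx=(G[:2]-b)@X-.044; vx,vz=sx-.056,G[2]-.053
    print("implied angle deg %.1f r %.4f (nominal %.4f) lat %.4f"%(np.degrees(np.arctan2(vz,-vx)-np.arctan2(.0305,.052)),np.hypot(vx,vz),np.hypot(.052,.0305),(G[:2]-b)@Y))
E
python3 -m jog '[{"x":0,"y":0,"z":-15,"wx":0,"wy":0,"wz":0},{"x":0,"y":0,"z":-50,"wx":0,"wy":0,"wz":0},{"x":0,"y":-15,"z":-80,"wx":-0.1,"wy":0,"wz":0},{"x":0,"y":-25,"z":-90,"wx":-0.2,"wy":0,"wz":0},{"x":0,"y":-30,"z":-95,"wx":-0.3,"wy":0,"wz":0}]' -0.06 30 | tail -4
python3 -m jog '[{"x":0,"y":0,"z":0,"wx":0,"wy":0,"wz":0}]'|tail -1; python3 cov.py 0 -25 .05
python3 - <<'E'
from h import *
import pickle
s=telemetry.state(); d=snap("wrist","pics/w3.png"); pickle.dump((s,d),open("w3.pkl","wb"))
Rm,o=wcam(s,d)
from cov import tgt,X,Y,b
for k in (-1,0,1):
    for sx,z in((-.044,.068),(.004,.091)):
        p=b+X*(sx+.044)+Y*.095*k; print(proj(d,[*p,z],Rm,o).round(1))
d=snap("scene","pics/sc7.png")
bb=cv2.imread("pics/sc7.png")[170:300,250:400]
cv2.imwrite("pics/sc7c.png",cv2.resize(bb,None,fx=4,fy=4,interpolation=2))
E
```

```text
position: [0.5593, -0.028, 0.1571]
ee_rot: [0.102, 0.724, 0.676, 0.094]
ft_force: [-1.2, 0.4, 0.9]
opening: 0.0401
opening: 0.0403
t13.15 pos [ 0.5566 -0.0268  0.1574] tgt [ 0.6215 -0.0318  0.1116] f [ 0.1 -0.1 -0.5] op 0.0403
shift [-0.5 49.8 62.1] rot [-0.155  0.001  0.001] q [-0.32 -0.41 -0.53  1.17  0.07 -0.24]
implied angle deg 11.8 r 0.1827 (nominal 0.0603) lat 0.0005
[185.9 202.3]
[188.8 273.5]
[316.8 202.5]
[316.8 273.6]
[447.7 202.7]
[444.7 273.8]
```

View pics/w3.png

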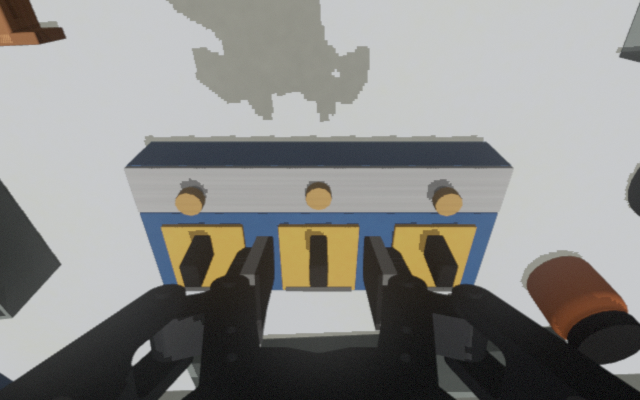

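View pics/sc7c.png

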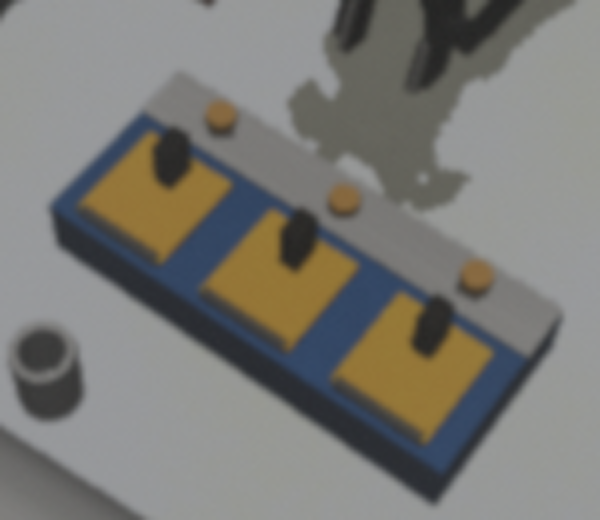

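```bash
python3 -m jog '[{"x":-0.5,"y":20,"z":15,"wx":-0.08,"wy":0,"wz":0},{"x":-0.5,"y":40,"z":35,"wx":-0.155,"wy":0,"wz":0},{"x":-0.5,"y":50,"z":55,"wx":-0.155,"wy":0,"wz":0},{"x":-0.5,"y":50,"z":62,"wx":-0.155,"wy":0,"wz":0}]' | tail -4
python3 -m jog '[{"x":0,"y":0,"z":0,"wx":0,"wy":0,"wz":0}]'|tail -1; python3 cov.py 0 -25 0
```

```text
position: [0.6253, -0.0332, 0.1115]
ee_rot: [0.158, 0.714, 0.666, 0.146]
ft_force: [0.2, -0.3, 1.1]
opening: 0.0403
opening: 0.0399
t13.75 pos [ 0.6251 -0.0331  0.1103] tgt [ 0.6426 -0.0333  0.0663] f [-0.2  0.5  0.1] op 0.0399
shift [ 1.1 -2.5 47.3] rot [-0.007  0.001  0.   ] q [-0.31 -0.35 -0.62  0.89  0.1  -0.22]
implied angle deg 16.7 r 0.1018 (nominal 0.0603) lat -0.0011
```

```bash
python3 -m jog '[{"x":1,"y":-2.5,"z":15,"wx":-0.005,"wy":0,"wz":0},{"x":1,"y":-2.5,"z":32,"wx":-0.005,"wy":0,"wz":0},{"x":1,"y":-2.5,"z":43,"wx":-0.005,"wy":0,"wz":0},{"x":1,"y":-2.5,"z":46,"wx":-0.005,"wy":0,"wz":0}]' | tail -4
python3 -m jog '[{"x":0,"y":0,"z":0,"wx":0,"wy":0,"wz":0}]'|tail -1; python3 cov.py 0 -25 0
```

```text
position: [0.6419, -0.0333, 0.0667]
ee_rot: [0.157, 0.714, 0.666, 0.146]
ft_force: [0.5, -0.8, 0.4]
opening: 0.0402
opening: 0.04
t14.25 pos [ 0.642  -0.0333  0.0669] tgt [ 0.6426 -0.0333  0.0663] f [ 0.3 -0.   0.7] op 0.0400
shift [0.1 0.3 0.8] rot [-0.004  0.     0.   ] q [-0.3  -0.26 -0.63  0.79  0.1  -0.21]
implied angle deg 0.2 r 0.0610 (nominal 0.0603) lat -0.0001
```

```bash
python3 -m jog '[{"x":0,"y":0,"z":0,"wx":0,"wy":0,"wz":0},{"x":0,"y":0,"z":0,"wx":0,"wy":0,"wz":0},{"x":0,"y":0,"z":0,"wx":0,"wy":0,"wz":0},{"x":0,"y":0,"z":0,"wx":0,"wy":0,"wz":0}]' -1 40| tail -4;python3 cov.py 0 -25 0;  python3 cov.py 8 -17;python3 cov.py 16 -9;  python3 cov.py 24 -1
python3 - <<'E'
from h import *
snap("scene","pics/sc8.png")
bb=cv2.imread("pics/sc8.png")[150:300,240:400]
cv2.imwrite("pics/sc8c.png",cv2.resize(bb,None,fx=4,fy=4,interpolation=2))
E
```

```text
position: [0.6423, -0.0328, 0.0679]
ee_rot: [0.157, 0.714, 0.667, 0.147]
ft_force: [-2.9, 5.0, 5.0]
opening: 0.0133
t14.65 pos [ 0.6423 -0.0328  0.0679] tgt [ 0.6426 -0.0333  0.0663] f [-2.9  5.   5. ] op 0.0133
shift [-0.4 -0.4  1.6] rot [-0.003 -0.001  0.001] q [-0.3  -0.27 -0.63  0.79  0.1  -0.21]
implied angle deg 1.2 r 0.0613 (nominal 0.0603) lat 0.0004
t14.65 pos [ 0.6423 -0.0328  0.0679] tgt [ 0.6449 -0.0334  0.0723] f [-2.9  5.   5. ] op 0.0133
shift [-0.4  4.2 -2.9] rot [ 0.137 -0.001  0.001] q [-0.3  -0.27 -0.63  0.79  0.1  -0.21]
implied angle deg 1.2 r 0.0613 (nominal 0.0603) lat 0.0004
t14.65 pos [ 0.6423 -0.0328  0.0679] tgt [ 0.6479 -0.0336  0.0779] f [-2.9  5.   5. ] op 0.0133
shift [-0.4  9.3 -6.7] rot [ 0.276 -0.001  0.001] q [-0.3  -0.27 -0.63  0.79  0.1  -0.21]
implied angle deg 1.2 r 0.0613 (nominal 0.0603) lat 0.0004
t14.65 pos [ 0.6423 -0.0328  0.0679] tgt [ 0.6518 -0.0339  0.083 ] f [-2.9  5.   5. ] op 0.0133
shift [-0.4 15.  -9.8] rot [ 0.416 -0.     0.001] q [-0.3  -0.27 -0.63  0.79  0.1  -0.21]
implied angle deg 1.2 r 0.0613 (nominal 0.0603) lat 0.0004
```

View pics/sc8c.png

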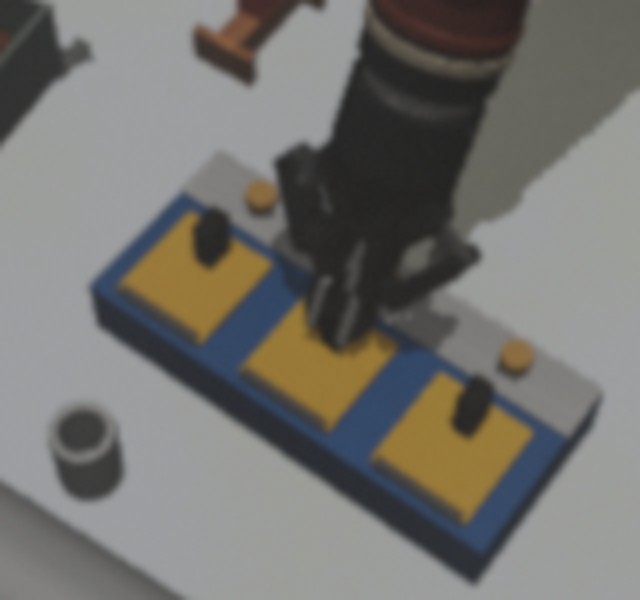

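```bash
python3 -m jog '[{"x":-0.2,"y":2.2,"z":-2.3,"wx":0.07,"wy":0,"wz":0},{"x":-0.2,"y":4.6,"z":-4.5,"wx":0.14,"wy":0,"wz":0},{"x":-0.2,"y":7.1,"z":-6.5,"wx":0.209,"wy":0,"wz":0},{"x":-0.2,"y":9.7,"z":-8.3,"wx":0.279,"wy":0,"wz":0}]'| tail -4; for a in "16 -9" "24 -1" "32 7"; do python3 cov.py $a; done
```

```text
position: [0.6465, -0.0331, 0.0791]
ee_rot: [0.054, 0.729, 0.681, 0.051]
ft_force: [-3.3, 2.2, -0.7]
opening: 0.0135
t15.10 pos [ 0.6465 -0.0331  0.0791] tgt [ 0.6479 -0.0336  0.0779] f [-3.3  2.2 -0.7] op 0.0135
shift [-0.4  1.3  1.4] rot [-0.008 -0.001  0.001] q [-0.27  0.08 -0.21  1.13  0.03 -0.2 ]
implied angle deg 15.9 r 0.0621 (nominal 0.0603) lat 0.0004
t15.10 pos [ 0.6465 -0.0331  0.0791] tgt [ 0.6518 -0.0339  0.083 ] f [-3.3  2.2 -0.7] op 0.0135
shift [-0.4  5.9 -3.1] rot [ 0.132 -0.001  0.001] q [-0.27  0.08 -0.21  1.13  0.03 -0.2 ]
implied angle deg 15.9 r 0.0621 (nominal 0.0603) lat 0.0004
t15.10 pos [ 0.6465 -0.0331  0.0791] tgt [ 0.6563 -0.0342  0.0876] f [-3.3  2.2 -0.7] op 0.0135
shift [-0.4 11.  -6.9] rot [ 0.271 -0.     0.001] q [-0.27  0.08 -0.21  1.13  0.03 -0.2 ]
implied angle deg 15.9 r 0.0621 (nominal 0.0603) lat 0.0004
```

```bash
python3 -m jog '[{"x":-0.2,"y":2.3,"z":-2.3,"wx":0.066,"wy":0,"wz":0},{"x":-0.2,"y":5,"z":-4.3,"wx":0.135,"wy":0,"wz":0},{"x":-0.2,"y":7.5,"z":-6.2,"wx":0.2,"wy":0,"wz":0},{"x":-0.2,"y":10.2,"z":-8,"wx":0.271,"wy":0,"wz":0}]'| tail -4; for a in "32 7" "40 15" "48 23" "52 23"; do python3 cov.py $a; done
```

```text
position: [0.6549, -0.0336, 0.0896]
ee_rot: [-0.046, 0.729, 0.682, -0.042]
ft_force: [-4.0, 2.6, 6.0]
opening: 0.0135
t15.50 pos [ 0.6549 -0.0336  0.0896] tgt [ 0.6563 -0.0342  0.0876] f [-4.   2.6  6. ] op 0.0135
shift [-0.5  1.6  1.8] rot [-0.003 -0.     0.001] q [-0.24  0.46  0.25  1.48 -0.02 -0.17]
implied angle deg 31.8 r 0.0627 (nominal 0.0603) lat 0.0005
t15.50 pos [ 0.6549 -0.0336  0.0896] tgt [ 0.6614 -0.0345  0.0914] f [-4.   2.6  6. ] op 0.0135
shift [-0.5  6.2 -2.6] rot [ 0.137 -0.     0.001] q [-0.24  0.46  0.25  1.48 -0.02 -0.17]
implied angle deg 31.8 r 0.0627 (nominal 0.0603) lat 0.0005
t15.50 pos [ 0.6549 -0.0336  0.0896] tgt [ 0.667  -0.0349  0.0946] f [-4.   2.6  6. ] op 0.0135
shift [-0.5 11.4 -6.4] rot [ 0.277 -0.     0.001] q [-0.24  0.46  0.25  1.48 -0.02 -0.17]
implied angle deg 31.8 r 0.0627 (nominal 0.0603) lat 0.0005
t15.50 pos [ 0.6549 -0.0336  0.0896] tgt [ 0.6711 -0.0352  0.0953] f [-4.   2.6  6. ] op 0.0135
shift [-0.5 15.4 -7.7] rot [ 0.277 -0.     0.001] q [-0.24  0.46  0.25  1.48 -0.02 -0.17]
implied angle deg 31.8 r 0.0627 (nominal 0.0603) lat 0.0005
```

```bash
python3 -m jog '[{"x":-0.2,"y":2.3,"z":-2.2,"wx":0.069,"wy":0,"wz":0},{"x":-0.2,"y":5,"z":-4,"wx":0.137,"wy":0,"wz":0},{"x":-0.2,"y":7.6,"z":-5.8,"wx":0.207,"wy":0,"wz":0},{"x":-0.2,"y":10.4,"z":-7.3,"wx":0.277,"wy":0,"wz":0}]'| tail -4; for a in "48 23" "54 29"; do python3 cov.py $a; done
```

```text
position: [0.6658, -0.0344, 0.0974]
ee_rot: [-0.144, 0.716, 0.67, -0.134]
ft_force: [-1.5, 1.4, 13.9]
opening: 0.0129
t15.90 pos [ 0.6658 -0.0344  0.0974] tgt [ 0.667  -0.0349  0.0946] f [-1.5  1.4 13.9] op 0.0129
shift [-0.5  2.2  2.2] rot [0.006 0.    0.002] q [-0.22  0.95  0.89  1.9  -0.06 -0.14]
implied angle deg 47.4 r 0.0634 (nominal 0.0603) lat 0.0005
t15.90 pos [ 0.6658 -0.0344  0.0974] tgt [ 0.6714 -0.0352  0.0964] f [-1.5  1.4 13.9] op 0.0129
shift [-0.5  5.6 -1.2] rot [0.11  0.    0.002] q [-0.22  0.95  0.89  1.9  -0.06 -0.14]
implied angle deg 47.4 r 0.0634 (nominal 0.0603) lat 0.0005
```

```bash
python3 - <<'E'
from h import *
snap("scene","pics/sc9.png");snap("wrist","pics/w9.png")
bb=cv2.imread("pics/sc9.png")[130:300,230:420]
cv2.imwrite("pics/sc9c.png",cv2.resize(bb,None,fx=4,fy=3.5,interpolation=2))
s=telemetry.state();print(s["ft_force"],s["qd"].round(3),s["wrist_torque"],s["t"])
E
python3 cov.py 48 23
```

```text
[-8.56487964  3.04033858  3.78500987] [ 0.001 -0.118 -0.152 -0.107  0.002 -0.006] [ 0.44704779  1.9241433  -0.29054374] 16.0
t16.00 pos [ 0.6658 -0.0344  0.0952] tgt [ 0.667  -0.0349  0.0946] f [-8.6  3.   3.8] op 0.0133
shift [-0.5  1.3  0.2] rot [ 0.002 -0.001  0.002] q [-0.22  0.95  0.89  1.9  -0.06 -0.14]
implied angle deg 47.0 r 0.0612 (nominal 0.0603) lat 0.0005
```

View pics/sc9c.png

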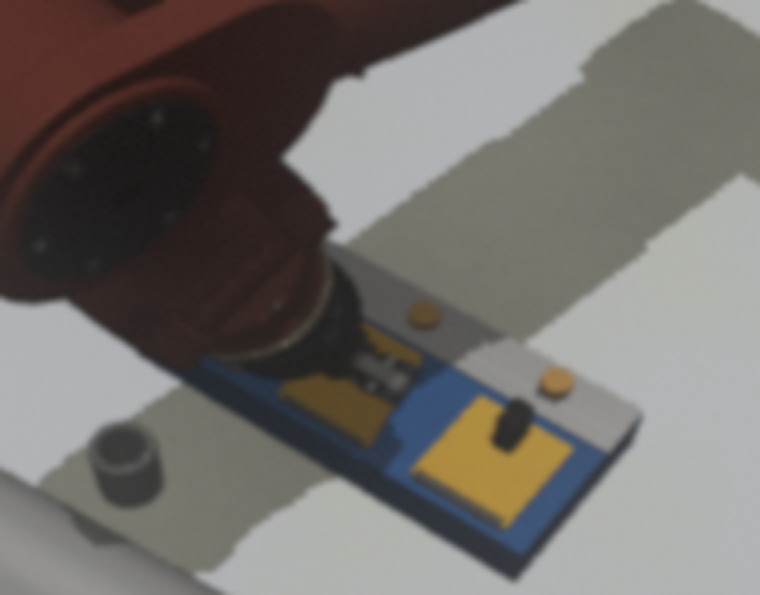

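View pics/w9.png

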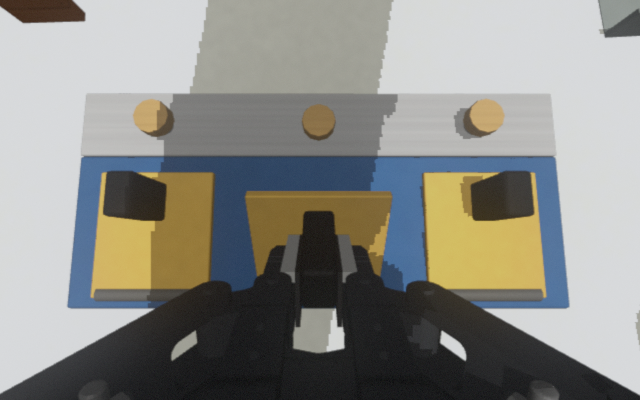

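```bash
python3 -m jog '[{"x":0,"y":0,"z":0,"wx":0,"wy":0,"wz":0},{"x":0,"y":0,"z":0,"wx":0,"wy":0,"wz":0},{"x":0,"y":0,"z":0,"wx":0,"wy":0,"wz":0}]'|tail -4; python3 cov.py 48 23
python3 - <<'E'
from h import *
from cov import X,Y,b
s=telemetry.state(); d=snap("wrist","pics/w10.png"); Rm,o=wcam(s,d)
for th in (38,43,47,51):
    t=np.radians(th);c,sn=np.cos(t),np.sin(t);r=[]
    for ly in(-.033,.033):
        vx,vz=-.072,.0025
        sx=.056+vx*c+vz*sn;z=.053-vx*sn+vz*c
        r.append(proj(d,[*(b+X*(sx+.044)+Y*ly),z],Rm,o).round(1))
    print(th,r)
snap("top","pics/top10.png")
E
```

```text
position: [0.6657, -0.0344, 0.0952]
ee_rot: [-0.146, 0.716, 0.669, -0.135]
ft_force: [-3.6, 1.7, 0.3]
opening: 0.0131
t16.30 pos [ 0.6657 -0.0344  0.0952] tgt [ 0.667  -0.0349  0.0946] f [-3.6  1.7  0.3] op 0.0131
shift [-0.5  1.5  0. ] rot [ 0.001 -0.     0.002] q [-0.22  0.95  0.89  1.91 -0.06 -0.14]
implied angle deg 46.9 r 0.0612 (nominal 0.0603) lat 0.0005
38 [array([244.3, 179.4]), array([388.8, 179.8])]
43 [array([241.8, 187.1]), array([391.2, 187.6])]
47 [array([239.8, 194.4]), array([393.1, 194.8])]
51 [array([237.8, 202.7]), array([395. , 203.1])]
```

View pics/top10.png

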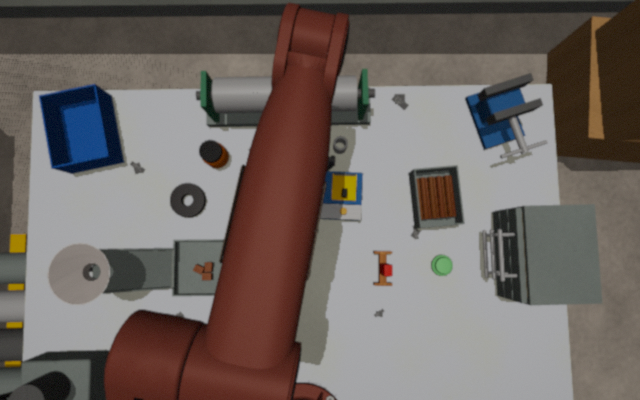

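View pics/w10.png

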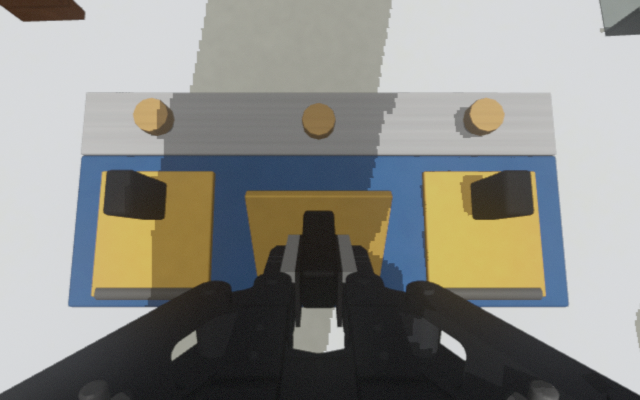

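```bash
python3 -c "
from bench import job,telemetry
print(job.close_job()); s=telemetry.state(); print(s['t'],s['ft_force'],s['opening'])"
```

```text
the job is handed in; nothing more can be done
None
the job is handed in; nothing more can be done
```

The job is handed in after about 16 s of the 67 s allowed. My checks all came out as asked.

- **Keys:** I pushed all three into the tray with the sweeper, its bar going about 39 mm past the mouth. The pictures afterwards show the keys well inside, and the gripper never went lower than about 65 mm while over them.
- **Sweeper:** it stands upright and free on the table near (0.43, -0.23), confirmed in the scene and top pictures.
- **Loose bolt:** I tapped bolt_a first and it was tight, not moving under 27 N. Bolt_b then sank about 7.5 mm under about 3 N, so it is the loose one. I did not tap bolt_c, since the loose one had been found.
- **Cover:** cover_b is held open by its tab at about 46–47 degrees, going by the gripper pose and by the cover edge in the wrist picture. The last force reading was about 4 N and the tab was still gripped. The covers behind bolt_a and bolt_c are shut, and the other things on the table look unmoved.

No checks failed. Two readings stood out: the force peaked at about 14 N while opening the cover and settled by itself, and the first jog call was refused because its rows lacked some keys, with no motion.

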